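# Lift the hot steriliser lid with the lid lifter

## Robot

A 6-joint arm with a two-finger parallel gripper is mounted at the origin on the work surface. World frame = base frame: x ahead of the robot, y to its left, z up, the work surface at z = 0. Lengths are in mm, angles in rad, forces in N, time in s.
With the tool pointing down it reaches from about 275 to 750 mm from the base axis. Payload 10.2 kg.
Tool frame: the origin (TCP) lies midway between the tips of the shut fingers; the grasp point (between the pads) lies 19 mm behind it; z points along the fingers, y is the line along which they close (so a half turn about z gives the same grasp; the last joint's range is limited). The gripper opens to 85 mm and grips with 20 to 120 N. Pads are 22 mm wide; open, the fingers measure 114 mm over their backs; the gripper's body (76 mm by 85 mm) begins 54 mm behind the grasp point. The pads swing forward as they close: fully open they stand 13 mm farther back than shut.
Start: joints at [1.113, 0.313, 1.498, -0, 1.331, -0.223], TCP at [122.153, 510.597, 231.294] pointing down, gripper open.
Joint ranges: [-2.94, 2.94], [-0.97, 2.17], [0.19, 2.56], [-1.23, 4.37], [0.02, 3.11], [-2.88, 2.88]. Speed limits (rad/s): [2.39, 2.39, 3.01, 3.14, 3.14, 3.14].

## Interface

Orientations are given as a unit quaternion [w, x, y, z].
In Python, from rig import ctrl gives the robot as it stands.
- The arm moves only by the tool send_rows, never from a script. Its argument "targets" is a list of rows, each an object with "offset": the shift along the world's x, y, z in cm, a list of three; "spin": the turn about the world's z in rad. A call has 1 to 8 rows; each row is the pose to reach, as a shift and turn from the pose commanded when the call began; what a row does not reach only later rows make up. A row lasts 1/12 s, in which the tool goes at most 41.7 mm and 7.16 degrees, less where a joint would pass 70% of its speed; a pose out of reach is approached as far as the arm can. A call with a gripper value outside its range is refused whole. "grip" is the opening, from 0 (shut) to 1 (fully open), set as the call begins (left out, the last holds). The fingers move at their own pace and stop on an object; "squeeze" is the grip in N (left out, the last holds). Time passes only in rows, so rows that repeat a pose let the fingers close. It gives the time, the measured TCP pose, the force, the opening and the grip force at its end, in the units of the state.
- ctrl.sense(): the state, without advancing time (a new reading comes with each control period).
- ctrl.capture(name): name is "side" or "top" or "wrist"; returns (picture, depth): 384x512x3 uint8, red, green, blue; 384x512 float32, mm along the optical axis (not along the pixel's ray), 0 where there is no reading.
- ctrl.calibration(name): a dict with "fx", "fy", "cx", "cy" (pixels), "view" (4x4, takes a point from world to camera coordinates); the wrist camera has in their place "mount" (4x4, takes a point from camera to tool coordinates, whose origin is the TCP and whose axes are the flange's). Camera axes: x right, y down, z forward; pixel columns grow to the right and rows downward; lengths in mm; the calibration is good to about 2 mm. A picture is of the moment at which its call begins: read the wrist's pose just before it. calibration takes no time and is no camera call.
- ctrl.finish_job(): hands the job in; it is judged then, once.
Trained networks look in the newest picture that a camera, given by its name, has taken for a name from the list of things; names that differ only in an ending like _2 or _b are one class to them, and where a whole thing is asked for, a point or a joint stands for the part that bears it (a point fixed in the world has none). Each returns a list of dicts, best first, with "conf" (0 to 1); they miss things now and then, are a little off and sometimes report something else, mostly with a low value. They report only what shows in the picture. A call takes as long as a camera call. They do not tell look-alikes from the thing itself.
- ctrl.search_frame(camera, query): "box" ([left, top, right, bottom] in pixels, round what is visible of it).
- ctrl.place_of(camera, query): "uv" ([column, row] in pixels: a listed point, or the origin of a listed thing).
The state is a dict: "time_s": time; "joints": joint angles; "dq": joint speeds; "tau": joint torques, N m; "eef_pos": TCP position; "ee_rot": TCP orientation; "force": force on the tool from outside, world axes, zero at the start; "wrist_torque": the same for the moment, N m; "grip_width": opening from 0.0 (shut) to 1.0 (fully open); "grip_force": force on a finger pad.
Only numpy, scipy, OpenCV 4.12 (cv2) and the standard library are available. Lean on these libraries where they do the work, as an engineer would, in place of code of your own. Each camera call takes 0.05 s, during which the arm holds its last target. There are 200 camera calls.

## Task

The blue steam steriliser has just finished and its metal lid is too hot to touch. Take the red-handled lid lifter by its handle, hook it through the loop on the lid, lift the lid off keeping it level, and lower it gently so that it lies fully on the round cork mat. Then stand the lifter upright on its white tray again and let go, leaving the other bathroom things where they are.

Things in the scene. Friction and masses are not known exactly. Their poses are not given: they have to be found in the camera images.
- lifter_grip (a point): Centre of the lifter's red handle, upright, 24 (x) x 28 x 60 mm. Below it a steel C-shaped hook, open to +x: flat tongue 36 wide, 5 thick (also its foot), upper face 83 mm below this point, from 40 mm behind (-x) to 36 mm ahead of the handle's axis, lip 6 mm high on its front 5 mm; back plate 34-40 mm behind; upper arm, underside 38 and top 30 mm below this point. Loose, 0.2 kg, on the tray
- lid_loop (a point): Middle of the underside of the top strap (10 mm wide, 4 thick) of the loop on the steriliser's bare metal lid, 132 mm across, 0.22 kg, loose. Loop window: 80 mm wide (y), 40 mm from lid to this point; the hook goes through along x, z is up. The lid's lowest face, a plug 8 mm deep in the pot's rim, is 54 mm below. Pot: blue, fixed, rim 75 mm up. The white jar with wooden lid is another thing
- mat: Round cork mat, 184 mm across, 8 mm thick, fixed on the ledge; origin at the centre of its underside. With the lid laid on it, the loop point is 62 mm above the ledge. Mat, tray, pot and jar (112 mm tall) stand in a row across in front of the robot, in any order; before the row lies only a 15 mm high brush head, behind it things up to 250 mm tall
- tray: White ceramic tray, flat, no rim, 115 (x) x 90 (y) x 8 mm, fixed on the ledge; origin at the centre of its underside. The lifter starts on it; standing there, its handle's centre is 96 mm above the ledge
Not all that is in view belongs to the job. Leave any orange or yellow look-alike of the part that bears lid_loop alone.

How it is judged:
By the outcome, as a careful person would: the job done as asked, in the order asked, and still so for the second after the job is handed in, with the robot touching nothing.
It also fails if it takes over 72 s, if anything falls off the work surface, if the arm or the gripper's body presses on something with over 40 N, if the wrist force passes 120 N, or if a joint passes its speed limit or range.

## Working session

There is one attempt and no reset: what is moved stays moved. The work goes in short steps, Python scripts to look and compute and a tool call to move; the robot and the scene stay as the last step left them, time stands still between calls to the robot, and variables do not carry over. Pictures are saved under pics/ and viewed, at most 10 in all, crops included, and the job is handed in when it is done.

Besides the shell and the picture viewer there is one more tool, called after ">>>" as name(argument=value, ...) on one line, values as JSON. send_rows: Moves the arm, as the interface text tells. Its arguments: {"type":"object","properties":{"targets":{"type":"array"},"grip":{"type":"number"},"squeeze":{"type":"number"}},"required":["targets"]}

```bash
mkdir -p pics; cat > h.py <<'E'
import numpy as np, cv2
from rig import ctrl
def world(cam,u,v,d):
    c=ctrl.calibration(cam); p=np.array([(u-c['cx'])/c['fx']*d,(v-c['cy'])/c['fy']*d,d,1])
    return (np.linalg.inv(np.array(c['view']))@p)[:3]
def onplane(cam,u,v,z):
    a=world(cam,u,v,100);b=world(cam,u,v,1000); return a+(b-a)*(z-a[2])/(b[2]-a[2])
E
python3 - <<'E'
from h import *
s=ctrl.sense(); print(s['time_s'],s['ee_rot'],s['grip_width'])
ims=[]
for cam in('top','side'):
    im,d=ctrl.capture(cam); np.save(f'{cam}.npy',d); ims.append(im[:,:,::-1])
    cv2.imwrite(f'pics/{cam}.png',im[:,:,::-1])
    for q,z in(('lifter_grip',96),('lid_loop',121),('mat',0),('tray',0)):
        for r in ctrl.place_of(cam,q)[:3]:
            u,v=r['uv']; dd=d[int(np.clip(v,0,383)),int(np.clip(u,0,511))]
            print(cam,q,round(r['conf'],2),np.round(r['uv']),'depth',np.round(world(cam,u,v,dd)),'plane',np.round(onplane(cam,u,v,z)))
E
```

```text
0.0 [-2.26096110e-04  1.17129491e-01  9.93116439e-01 -6.08799887e-04] 1.0020066599252027
top lifter_grip 0.61 [386. 180.] depth [ 560. -301.  128.] plane [ 563. -310.   96.]
top lid_loop 0.77 [276. 112.] depth [758. -17.   9.] plane [732. -12. 121.]
top lid_loop 0.75 [334. 261.] depth [ 344. -181.   61.] plane [ 349. -170.  121.]
top lid_loop 0.74 [299. 182.] depth [549. -77. 123.] plane [549. -78. 121.]
top mat 0.7 [136. 191.] depth [522. 373.   4.] plane [522. 374.   0.]
top tray 0.81 [376. 182.] depth [ 565. -305.   12.] plane [ 566. -309.    0.]
side lifter_grip 0.72 [282. 137.] depth [ 558. -296.   92.] plane [ 557. -290.   96.]
side lid_loop 0.88 [341. 175.] depth [ 349. -237.   13.] plane [353. -82. 121.]
side lid_loop 0.65 [198. 189.] depth [787. -81.  -1.] plane [717.  64. 121.]
side lid_loop 0.6 [272. 168.] depth [545. -72. 124.] plane [546. -76. 121.]
side mat 0.78 [244. 336.] depth [511. 380.   8.] plane [512. 375.   0.]
side tray 0.55 [277. 158.] depth [ 541. -126.  122.] plane [ 575. -310.    0.]
```

View pics/top.png

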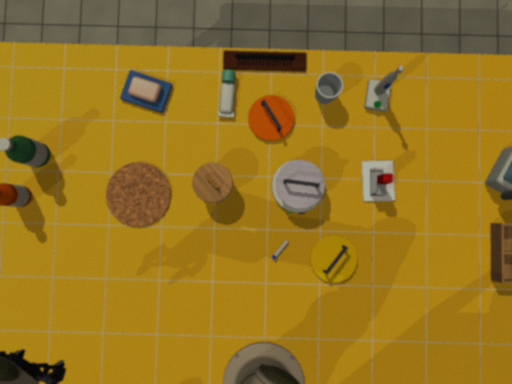

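View pics/side.png

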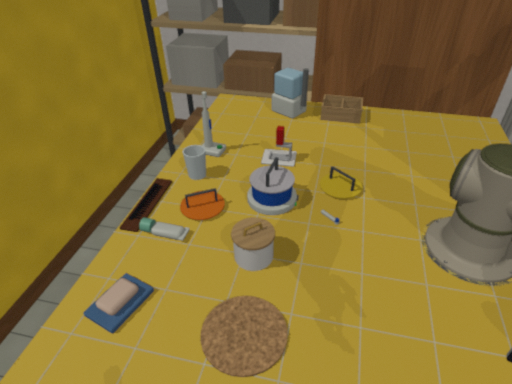

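```bash
python3 - <<'E'
from h import *
def cloud(cam):
    d=np.load(cam+'.npy'); im=cv2.imread(f'pics/{cam}.png'); v,u=np.nonzero(d>0); z=d[v,u]; c=ctrl.calibration(cam)
    P=np.stack([(u-c['cx'])/c['fx']*z,(v-c['cy'])/c['fy']*z,z,0*z+1])
    return (np.linalg.inv(np.array(c['view']))@P)[:3].T, im[v,u].astype(int)
def rect(n,P):
    if len(P)<4: print(n,len(P));return
    r=cv2.minAreaRect(P[:,:2].astype(np.float32)); print(n,len(P),np.round(r[0],1),np.round(r[1],1),round(r[2],1),'z',np.round(np.percentile(P[:,2],[5,50,95])), 'med',np.round(np.median(P[:,:2],0)))
def near(P,x,y,r): return np.hypot(P[:,0]-x,P[:,1]-y)<r
for cam in('top','side'):
    P,C=cloud(cam); z=P[:,2]; b,g,r=C.T
    n=near(P,549,-78,75)
    rect(cam+' strap',P[n&(z>108)&(z<135)])
    S=P[n&(z>112)&(z<132)]
    w=np.linalg.svd(S[:,:2]-S[:,:2].mean(0))[2][0]; print(' strap dir deg',np.degrees(np.arctan2(w[1],w[0]))%180)
    rect(cam+' lidtop',P[n&(z>70)&(z<90)])
    n=near(P,560,-300,85)
    rect(cam+' handle',P[n&(r>110)&(g<60)&(b<60)&(z>60)])
    rect(cam+' arm',P[n&(z>50)&(z<75)&~((r>110)&(g<60))])
    rect(cam+' tongue',P[n&(z>10.5)&(z<20)])
    rect(cam+' tray',P[n&(z>4)&(z<10.5)&(b>100)])
    n=near(P,518,375,120); M=P[n&(z>4)&(z<14)&(r<190)]; rect(cam+' mat',M)
    n=near(P,540,150,90); rect(cam+' jar',P[n&(z>85)])
for cam,k in(('top',(330,140,450,220)),('side',(220,100,340,220))):
    im=cv2.imread(f'pics/{cam}.png'); a,b_,c,d=k
    cv2.imwrite(f'pics/{cam}_c.png',cv2.resize(im[b_:d,a:c],None,fx=5,fy=5,interpolation=cv2.INTER_CUBIC))
E
```

```text
top strap 142 [547.9 -84.4] [91.9 10.2] 84.3 z [120. 125. 129.] med [548. -84.]
 strap dir deg 84.333132796919
top lidtop 1736 [548.  -84.4] [129.5 129.2] 1.8 z [77. 81. 85.] med [544. -84.]
top handle 71 [ 566.8 -305.4] [23.3 19.1] 89.9 z [122. 125. 129.] med [ 568. -304.]
top arm 111 [ 551.1 -305.5] [28.7 48.2] 89.2 z [62. 66. 71.] med [ 541. -304.]
top tongue 299 [ 568.8 -310.2] [111.9  86.4] 3.3 z [11. 13. 18.] med [ 575. -298.]
top tray 562 [ 570.6 -311.4] [111.8  90. ] 3.3 z [ 5.  8. 10.] med [ 577. -300.]
top mat 3045 [517.6 371.5] [231.7 226.6] 60.9 z [ 5.  8. 12.] med [512. 366.]
top jar 1080 [545.5 150.6] [106.6 104.7] 28.2 z [85. 88. 95.] med [546. 150.]
side strap 96 [547.1 -82.6] [94.2 10.7] 84.8 z [111. 124. 126.] med [547. -73.]
 strap dir deg 83.71910975572307
side lidtop 918 [547.1 -81.8] [128.6 128.9] 85.8 z [78. 81. 83.] med [541. -73.]
side handle 47 [ 565.8 -297. ] [19.1 22.8] 83.8 z [ 80. 121. 126.] med [ 570. -294.]
side arm 85 [ 551.2 -303.7] [53.1 31.5] 2.5 z [56. 65. 72.] med [ 543. -295.]
side tongue 122 [ 566.2 -307.2] [89.4 43.8] 0.9 z [11. 13. 18.] med [ 564. -303.]
side tray 283 [ 568.9 -311.9] [114.2  94.9] 3.9 z [ 5.  8. 10.] med [ 569. -303.]
side mat 5463 [513.1 368.3] [183.  181.6] 82.2 z [5. 7. 9.] med [511. 377.]
side jar 1068 [545.5 152.5] [105.3 106. ] 32.3 z [ 86.  88. 102.] med [544. 156.]
```

View pics/side_c.png

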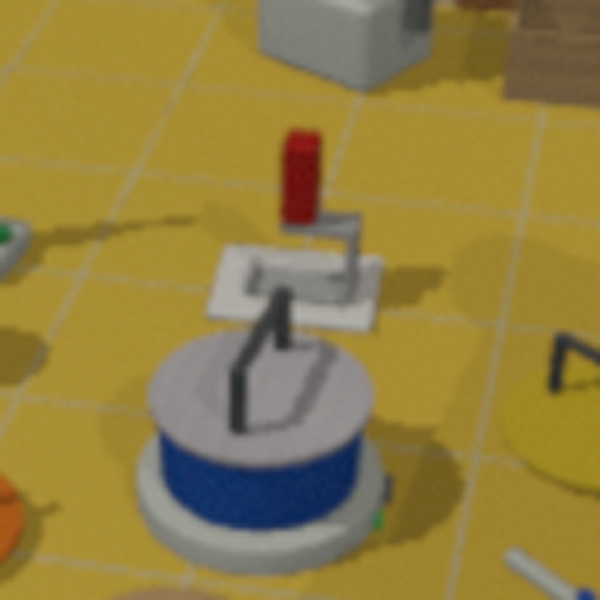

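View pics/top_c.png

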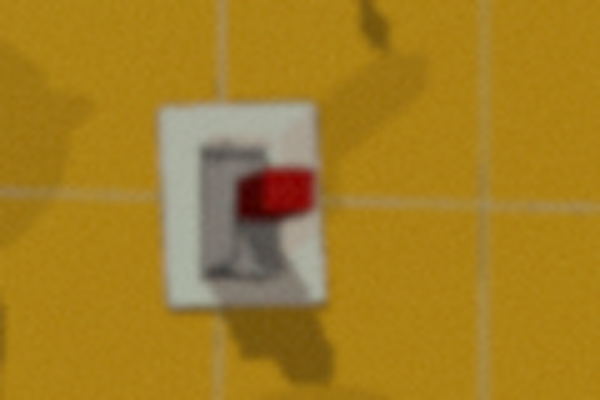

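>>> send_rows(targets=[{"offset": [44.5, -81.6, 0], "spin": 0.25}, {"offset": [44.5, -81.6, 0], "spin": 0.25}, {"offset": [44.5, -81.6, 0], "spin": 0.25}, {"offset": [44.5, -81.6, 0], "spin": 0.25}, {"offset": [44.5, -81.6, 0], "spin": 0.25}, {"offset": [44.5, -81.6, 0], "spin": 0.25}, {"offset": [44.5, -81.6, 0], "spin": 0.25}, {"offset": [44.5, -81.6, 0], "spin": 0.25}], grip=1)

```text
time_s: 1.17
eef_pos: [279.2, 222.0, 231.6]
ee_rot: [0.0, -0.008, 1.0, 0.0]
force: [2.2, 0.8, -0.9]
grip_width: 0.997
grip_force: 0.0
```

>>> send_rows(targets=[{"offset": [28.7, -52.5, 0], "spin": 0}, {"offset": [28.7, -52.5, 0], "spin": 0}, {"offset": [28.7, -52.5, 0], "spin": 0}, {"offset": [28.7, -52.5, 0], "spin": 0}, {"offset": [28.7, -52.5, 0], "spin": 0}, {"offset": [28.7, -52.5, 0], "spin": 0}, {"offset": [28.7, -52.5, 0], "spin": 0}, {"offset": [28.7, -52.5, 0], "spin": 0}])

```text
time_s: 1.83
eef_pos: [439.3, -71.0, 231.5]
ee_rot: [0.0, -0.007, 1.0, -0.0]
force: [0.5, 1.0, 0.6]
grip_width: 0.999
grip_force: 0.0
```

>>> send_rows(targets=[{"offset": [13.7, -24.5, 0], "spin": 0}, {"offset": [13.7, -24.5, 0], "spin": 0}, {"offset": [13.7, -24.5, 0], "spin": 0}, {"offset": [13.7, -24.5, 0], "spin": 0}, {"offset": [13.7, -24.5, 0], "spin": 0}, {"offset": [13.7, -24.5, 0], "spin": 0}, {"offset": [13.7, -24.5, 0], "spin": 0}, {"offset": [13.7, -24.5, 0], "spin": 0}])

```text
time_s: 2.5
eef_pos: [576.4, -318.3, 229.0]
ee_rot: [-0.001, -0.006, 1.0, 0.0]
force: [-0.8, 0.9, -0.5]
grip_width: 0.999
grip_force: 0.0
```

```bash
cat >> h.py <<'E'
from scipy.spatial.transform import Rotation as R
def wcloud():
    s=ctrl.sense(); im,d=ctrl.capture('wrist'); c=ctrl.calibration('wrist')
    T=np.eye(4); q=s['ee_rot']; T[:3,:3]=R.from_quat([q[1],q[2],q[3],q[0]]).as_matrix(); T[:3,3]=s['eef_pos']
    v,u=np.nonzero(d>0); z=d[v,u]
    P=np.stack([(u-c['cx'])/c['fx']*z,(v-c['cy'])/c['fy']*z,z,0*z+1])
    return (T@np.array(c['mount'])@P)[:3].T, im[v,u].astype(int), im, s
def rect(n,P):
    if len(P)<4: print(n,len(P));return
    r=cv2.minAreaRect(P[:,:2].astype(np.float32)); w=np.linalg.svd(P[:,:2]-P[:,:2].mean(0),full_matrices=False)[2][0]
    print(n,len(P),np.round(r[0],1),np.round(r[1],1),round(r[2],1),'z',np.round(np.percentile(P[:,2],[2,50,98])),'dir',round(np.degrees(np.arctan2(w[1],w[0]))%180,1))
E
python3 - <<'E'
from h import *
P,C,im,s=wcloud(); print(s['eef_pos'],s['ee_rot']); cv2.imwrite('pics/w1.png',im[:,:,::-1])
r,g,b=C.T; z=P[:,2]
n=np.hypot(P[:,0]-567,P[:,1]+305)<90; red=(r>90)&(g<60)&(b<60)
rect('handletop',P[n&red&(z>118)&(z<135)])
rect('handle',P[n&red&(z>60)])
rect('arm',P[n&(z>58)&(z<74)&~red])
rect('tray',P[n&(z>4)&(z<11)&(b>90)])
rect('tongue',P[n&(z>11)&(z<25)&~red])
E
```

```text
[ 576.44362301 -318.33894348  228.98924472] [-6.42071187e-04 -5.82049664e-03  9.99982849e-01  1.07761073e-04]
handletop 689 [ 566.7 -304.5] [21.2 26.2] 0.7 z [123. 125. 127.] dir 86.7
handle 691 [ 566.6 -285.6] [21.2 64.1] 0.3 z [123. 125. 127.] dir 87.8
arm 653 [ 542.3 -304.1] [29.6 28.9] 2.5 z [64. 65. 69.] dir 2.2
tray 3940 [ 571.  -310.7] [115.   89.3] 3.4 z [5. 7. 9.] dir 176.2
tongue 263 [ 565.4 -303.7] [75.3 35.1] 0.6 z [11. 13. 23.] dir 167.1
```

View pics/w1.png

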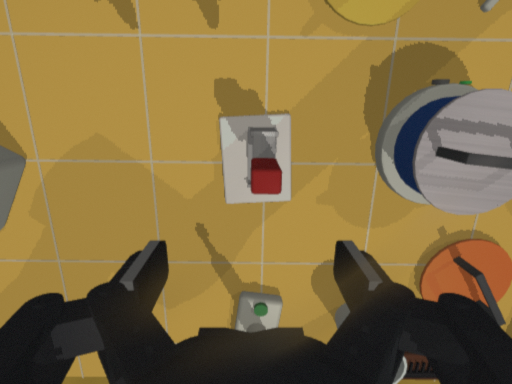

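>>> send_rows(targets=[{"offset": [-1.0, 1.4, 0], "spin": 0}, {"offset": [-1.0, 1.4, -3], "spin": 0}, {"offset": [-1.0, 1.4, -6], "spin": 0}, {"offset": [-1.0, 1.4, -6], "spin": 0}, {"offset": [-1.0, 1.4, -6], "spin": 0}])

```text
time_s: 2.97
eef_pos: [565.3, -298.8, 171.3]
ee_rot: [-0.001, -0.008, 1.0, 0.001]
force: [0.2, 0.1, 1.3]
grip_width: 1.002
grip_force: 0.0
```

>>> send_rows(targets=[{"offset": [0.1, -0.6, 0], "spin": 0}, {"offset": [0.1, -0.6, -3], "spin": 0}, {"offset": [0.1, -0.6, -6], "spin": 0}, {"offset": [0.1, -0.6, -8], "spin": 0}, {"offset": [0.1, -0.6, -9.3], "spin": 0}, {"offset": [0.1, -0.6, -9.3], "spin": 0}, {"offset": [0.1, -0.6, -9.3], "spin": 0}, {"offset": [0.1, -0.6, -9.3], "spin": 0}])

```text
time_s: 3.63
eef_pos: [567.7, -306.6, 80.8]
ee_rot: [0.001, -0.008, 1.0, -0.001]
force: [-0.6, -0.6, 1.2]
grip_width: 0.998
grip_force: 0.0
```

>>> send_rows(targets=[{"offset": [-0.1, 0.2, -0.3], "spin": 0}, {"offset": [-0.1, 0.2, -0.3], "spin": 0}, {"offset": [-0.1, 0.2, -0.3], "spin": 0}])

```text
time_s: 3.88
eef_pos: [565.9, -303.7, 76.0]
ee_rot: [0.0, -0.008, 1.0, -0.0]
force: [0.8, -0.0, -0.5]
grip_width: 0.997
grip_force: 0.0
```

>>> send_rows(targets=[{"offset": [0, 0, 0], "spin": 0}, {"offset": [0, 0, 0], "spin": 0}, {"offset": [0, 0, 0], "spin": 0}, {"offset": [0, 0, 0], "spin": 0}, {"offset": [0, 0, 0], "spin": 0}, {"offset": [0, 0, 0], "spin": 0}, {"offset": [0, 0, 0], "spin": 0}, {"offset": [0, 0, 0], "spin": 0}], grip=0, squeeze=60)

```text
time_s: 4.55
eef_pos: [565.8, -303.9, 75.5]
ee_rot: [0.0, -0.008, 1.0, -0.0]
force: [0.3, 0.1, 0.7]
grip_width: 0.319
grip_force: 59.4
```

>>> send_rows(targets=[{"offset": [0, 0, 1.0], "spin": 0}, {"offset": [0, 0, 3], "spin": 0}, {"offset": [0, 0, 6], "spin": 0}, {"offset": [0, 0, 9], "spin": 0}, {"offset": [0, 0, 12], "spin": 0}, {"offset": [-1, 2, 14.5], "spin": 0}, {"offset": [-2, 5, 15.5], "spin": -0.05}, {"offset": [-3.5, 8, 15.5], "spin": -0.11}])

```text
time_s: 5.22
eef_pos: [531.1, -223.4, 233.4]
ee_rot: [0.002, 0.049, 0.999, -0.001]
force: [0.9, 0.7, -1.8]
grip_width: 0.319
grip_force: 59.7
```

>>> send_rows(targets=[{"offset": [-1.5, 3.5, 0], "spin": 0}, {"offset": [-3, 7, 0], "spin": 0}, {"offset": [-4.5, 10.5, 0], "spin": 0}, {"offset": [-5.5, 13, 0], "spin": 0}, {"offset": [-6.2, 14.5, 0], "spin": 0}, {"offset": [-6.4, 14.8, 0], "spin": 0}, {"offset": [-6.4, 14.8, 0], "spin": 0}, {"offset": [-6.4, 14.8, 0], "spin": 0}])

```text
time_s: 5.88
eef_pos: [467.0, -76.3, 230.7]
ee_rot: [0.0, 0.047, 0.999, -0.0]
force: [0.2, 0.2, -1.7]
grip_width: 0.323
grip_force: 59.7
```

```bash
python3 - <<'E'
from h import *
P,C,im,s=wcloud(); print(s['eef_pos'],s['ee_rot'])
im2,d=ctrl.capture('side'); cv2.imwrite('pics/s2.png',np.hstack([cv2.resize(im2[60:252,160:416],(400,300)),cv2.resize(im,(400,300))])[:,:,::-1])
rect('strap w',P[(np.hypot(P[:,0]-547,P[:,1]+84)<65)&(P[:,2]>115)&(P[:,2]<132)])
E
```

```text
[467.03758627 -76.31983068 230.6746461 ] [ 2.21164117e-04  4.74347521e-02  9.98874296e-01 -1.92517474e-04]
strap w 0
```

View pics/s2.png

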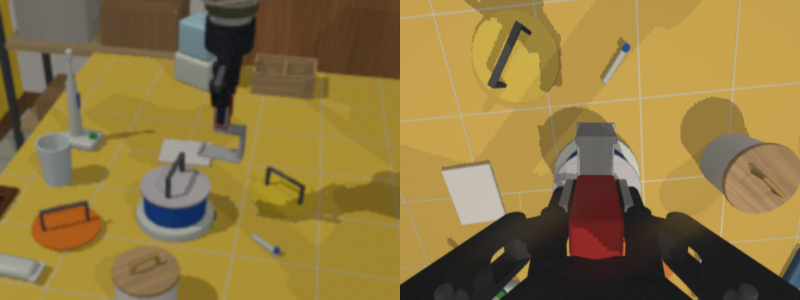

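>>> send_rows(targets=[{"offset": [0, 0, -2.5], "spin": 0}, {"offset": [0, 0, -5], "spin": 0}, {"offset": [0, 0, -6.5], "spin": 0}, {"offset": [0, 0, -7], "spin": 0}, {"offset": [0, 0, -7], "spin": 0}, {"offset": [0, 0, -7], "spin": 0}])

```text
time_s: 6.48
eef_pos: [467.3, -76.3, 161.0]
ee_rot: [0.0, 0.048, 0.999, -0.0]
force: [-0.4, -0.5, -1.6]
grip_width: 0.318
grip_force: 59.7
```

>>> send_rows(targets=[{"offset": [1.5, -0.1, 0], "spin": 0}, {"offset": [3, -0.3, 0], "spin": 0}, {"offset": [4.5, -0.4, 0], "spin": 0}, {"offset": [6, -0.6, 0], "spin": 0}, {"offset": [7.2, -0.7, 0], "spin": 0}, {"offset": [7.9, -0.7, 0], "spin": 0}, {"offset": [7.9, -0.7, 0], "spin": 0}, {"offset": [7.9, -0.7, 0], "spin": 0}])

```text
time_s: 7.15
eef_pos: [545.7, -82.8, 160.8]
ee_rot: [0.0, 0.047, 0.999, -0.0]
force: [-0.4, 0.2, -2.4]
grip_width: 0.321
grip_force: 59.7
```

```bash
python3 - <<'E'
from h import *
s=ctrl.sense(); print(s['eef_pos'],s['ee_rot'],s['force'])
im,d=ctrl.capture('side'); np.save('s3.npy',d); cv2.imwrite('pics/s3.png',cv2.resize(im[90:220,200:350],(750,600),interpolation=cv2.INTER_CUBIC)[:590,:,::-1])
E
```

```text
[545.67885259 -82.81063341 160.80361044] [ 1.65051749e-04  4.73144883e-02  9.98880023e-01 -1.05546238e-04] [-0.37283496  0.19696196 -2.39507255]
```

View pics/s3.png

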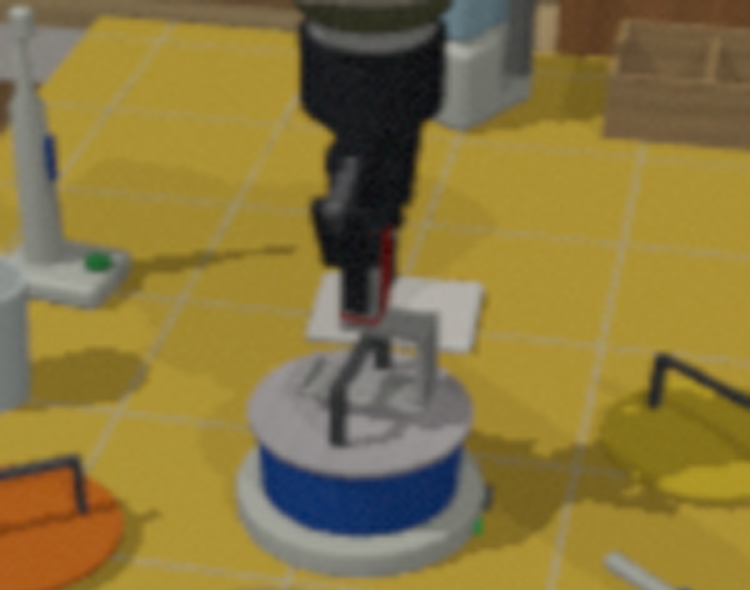

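The picture shows the tongue through the loop (strap near 360,350, back plate at 425,370). Lift slowly.

>>> send_rows(targets=[{"offset": [0.1, 0, 1.0], "spin": 0}, {"offset": [0.1, 0, 1.8], "spin": 0}, {"offset": [0.1, 0, 2.1], "spin": 0}, {"offset": [0.1, 0, 2.3], "spin": 0}, {"offset": [0.1, 0, 2.5], "spin": 0}, {"offset": [0.1, 0, 2.8], "spin": 0}, {"offset": [0.1, 0, 3.1], "spin": 0}, {"offset": [0.1, 0, 3.5], "spin": 0}])

```text
time_s: 7.87
eef_pos: [546.5, -82.7, 195.3]
ee_rot: [-0.0, 0.047, 0.999, 0.0]
force: [0.4, -0.6, -4.8]
grip_width: 0.318
grip_force: 59.4
```

>>> send_rows(targets=[{"offset": [0, 0, 0.6], "spin": 0}, {"offset": [0, 0, 1.3], "spin": 0}, {"offset": [0, 0, 2.1], "spin": 0}, {"offset": [0, 0, 2.8], "spin": 0}, {"offset": [0, 0, 3.3], "spin": 0}, {"offset": [0, 0, 3.5], "spin": 0}, {"offset": [0, 0, 3.5], "spin": 0}, {"offset": [0, 0, 3.5], "spin": 0}])

```text
time_s: 8.53
eef_pos: [546.7, -82.7, 230.2]
ee_rot: [-0.0, 0.047, 0.999, 0.0]
force: [-0.6, -1.5, -4.9]
grip_width: 0.323
grip_force: 59.4
```

```bash
python3 - <<'E'
from h import *
s=ctrl.sense(); print(s['eef_pos'],s['force'],s['wrist_torque'])
im,d=ctrl.capture('side'); np.save('s4.npy',d); cv2.imwrite('pics/s4.png',cv2.resize(im[90:210,200:350],(750,600),interpolation=cv2.INTER_CUBIC)[:,:,::-1])
v,u=np.nonzero(d>0); c=ctrl.calibration('side'); z=d[v,u]
P=(np.linalg.inv(np.array(c['view']))@np.stack([(u-c['cx'])/c['fx']*z,(v-c['cy'])/c['fy']*z,z,0*z+1]))[:3].T
r,g,b=im[v,u].astype(int).T
m=(np.hypot(P[:,0]-547,P[:,1]+84)<64)&(P[:,2]>100)&(P[:,2]<145)&(r>100)&(abs(r-b)<40)
Q=P[m]; A=np.c_[Q[:,:2]-[547,-84],np.ones(len(Q))]; print(len(Q),np.linalg.lstsq(A,Q[:,2],rcond=None)[0], np.median(Q[:,2]))
E
```

```text
[546.65312703 -82.72562505 230.15192534] [-0.59222902 -1.45116205 -4.94844494] [-0.01919174  0.01570877 -0.00861487]
696 [-3.26055279e-03 -6.59031657e-03  1.27390749e+02] 127.33474159790279
```

View pics/s4.png

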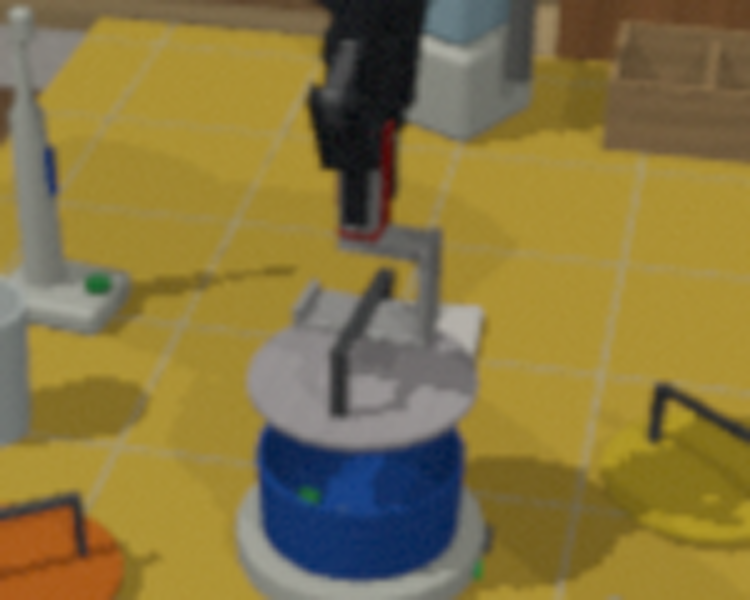

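>>> send_rows(targets=[{"offset": [0, 0, 0.4], "spin": 0}, {"offset": [0, 0, 1.1], "spin": 0}, {"offset": [0, 0, 1.9], "spin": 0}, {"offset": [0, 0, 2.7], "spin": 0}, {"offset": [0, 0.3, 3.4], "spin": 0}, {"offset": [-0.1, 0.8, 3.9], "spin": 0}, {"offset": [-0.1, 1.5, 4.2], "spin": 0}, {"offset": [-0.2, 2.4, 4.3], "spin": 0}])

```text
time_s: 9.25
eef_pos: [544.8, -58.2, 274.0]
ee_rot: [0.0, 0.048, 0.999, -0.0]
force: [-0.1, 0.4, -4.5]
grip_width: 0.32
grip_force: 59.4
```

>>> send_rows(targets=[{"offset": [-0.1, 1.2, 0], "spin": 0}, {"offset": [-0.2, 2.6, 0], "spin": 0}, {"offset": [-0.3, 4.1, 0], "spin": 0}, {"offset": [-0.4, 5.6, 0], "spin": 0}, {"offset": [-0.5, 7.1, 0], "spin": 0}, {"offset": [-0.6, 8.6, 0], "spin": 0}, {"offset": [-0.7, 10.1, 0], "spin": 0}, {"offset": [-0.8, 11.6, 0], "spin": 0}])

```text
time_s: 9.92
eef_pos: [536.2, 59.3, 273.0]
ee_rot: [-0.0, 0.047, 0.999, 0.0]
force: [0.4, -0.8, -4.0]
grip_width: 0.318
grip_force: 59.5
```

>>> send_rows(targets=[{"offset": [-0.1, 1.5, 0], "spin": 0}, {"offset": [-0.2, 3.0, 0], "spin": 0}, {"offset": [-0.3, 4.5, 0], "spin": 0}, {"offset": [-0.4, 6.0, 0], "spin": 0}, {"offset": [-0.5, 7.5, 0], "spin": 0}, {"offset": [-0.6, 9.0, 0], "spin": 0}, {"offset": [-0.7, 10.5, 0], "spin": 0}, {"offset": [-0.8, 12.0, 0], "spin": 0}])

```text
time_s: 10.58
eef_pos: [527.9, 179.2, 273.0]
ee_rot: [-0.0, 0.047, 0.999, 0.0]
force: [0.7, 0.6, -4.6]
grip_width: 0.32
grip_force: 59.5
```

>>> send_rows(targets=[{"offset": [-0.1, 1.5, 0], "spin": 0}, {"offset": [-0.2, 3.0, 0], "spin": 0}, {"offset": [-0.3, 4.5, 0], "spin": 0}, {"offset": [-0.4, 6.0, 0], "spin": 0}, {"offset": [-0.5, 7.5, 0], "spin": 0}, {"offset": [-0.6, 9.0, 0], "spin": 0}, {"offset": [-0.7, 10.5, 0], "spin": 0}, {"offset": [-0.8, 12.0, 0], "spin": 0}])

```text
time_s: 11.25
eef_pos: [519.7, 299.1, 273.0]
ee_rot: [-0.0, 0.047, 0.999, -0.0]
force: [0.1, -0.7, -4.6]
grip_width: 0.321
grip_force: 59.5
```

>>> send_rows(targets=[{"offset": [-0.1, 1.5, 0], "spin": 0}, {"offset": [-0.2, 2.9, 0], "spin": 0}, {"offset": [-0.3, 4.2, 0], "spin": 0}, {"offset": [-0.4, 5.3, 0], "spin": 0}, {"offset": [-0.5, 6.2, 0], "spin": 0}, {"offset": [-0.5, 6.8, 0], "spin": 0}, {"offset": [-0.6, 7.2, 0], "spin": 0}, {"offset": [-0.6, 7.3, 0], "spin": 0}])

```text
time_s: 11.92
eef_pos: [514.6, 370.7, 273.3]
ee_rot: [-0.0, 0.047, 0.999, -0.0]
force: [-0.1, 0.6, -4.8]
grip_width: 0.318
grip_force: 59.4
```

>>> send_rows(targets=[{"offset": [0, 0, -0.4], "spin": 0}, {"offset": [0, 0, -1.2], "spin": 0}, {"offset": [0, 0, -2.4], "spin": 0}, {"offset": [0, 0, -3.8], "spin": 0}, {"offset": [0, 0, -5.2], "spin": 0}, {"offset": [0, 0, -6.4], "spin": 0}, {"offset": [0, 0, -7.2], "spin": 0}, {"offset": [0, 0, -7.5], "spin": 0}])

```text
time_s: 12.58
eef_pos: [514.4, 369.6, 196.6]
ee_rot: [-0.001, 0.048, 0.999, -0.001]
force: [0.1, 0.7, -4.2]
grip_width: 0.32
grip_force: 59.4
```

```bash
python3 - <<'E'
from h import *
s=ctrl.sense(); print(s['eef_pos'],s['force'],s['wrist_torque'])
im,d=ctrl.capture('side'); cv2.imwrite('pics/s5.png',cv2.resize(im[204:384,130:370],(800,600),interpolation=cv2.INTER_CUBIC)[:,:,::-1])
v,u=np.nonzero(d>0); c=ctrl.calibration('side'); z=d[v,u]
P=(np.linalg.inv(np.array(c['view']))@np.stack([(u-c['cx'])/c['fx']*z,(v-c['cy'])/c['fy']*z,z,0*z+1]))[:3].T
r,g,b=im[v,u].astype(int).T
m=(np.hypot(P[:,0]-513,P[:,1]-372)<75)&(P[:,2]>70)&(P[:,2]<115)&(r>90)&(abs(r-b)<40)
Q=P[m]; rect('lid',Q); A=np.c_[Q[:,:2]-[513,372],np.ones(len(Q))]; print(len(Q),np.linalg.lstsq(A,Q[:,2],rcond=None)[0])
E
```

```text
[514.37900976 369.58810089 196.55489508] [ 0.12200289  0.72492051 -4.17733485] [ 0.01522061  0.06107084 -0.03223475]
lid 2059 [514.7 375.5] [131.2 119.9] 0.7 z [90. 93. 95.] dir 10.2
2059 [-5.11591076e-03 -8.31934660e-03  9.32528006e+01]
```

View pics/s5.png

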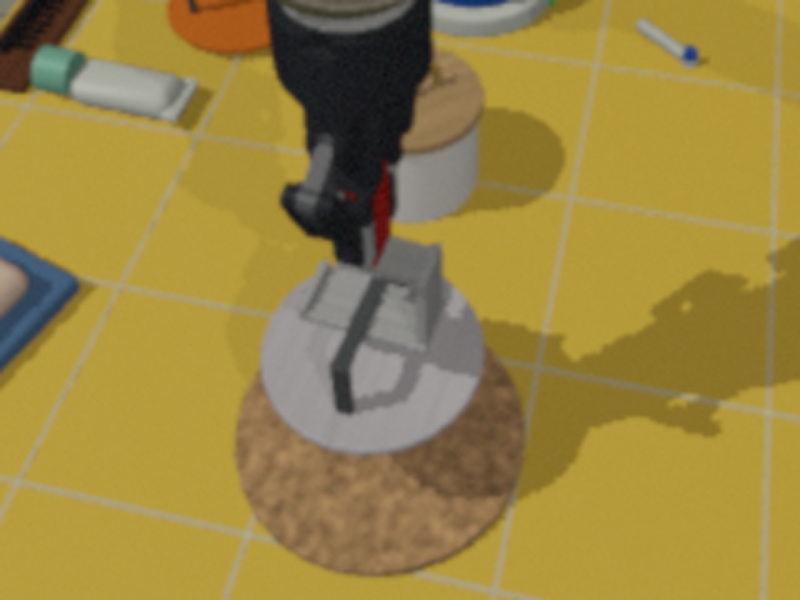

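>>> send_rows(targets=[{"offset": [0, 0, -0.8], "spin": 0}, {"offset": [0, 0, -2.0], "spin": 0}, {"offset": [0, 0, -3.3], "spin": 0}, {"offset": [0, 0, -4.4], "spin": 0}, {"offset": [0, 0, -5.3], "spin": 0}, {"offset": [0, 0, -5.9], "spin": 0}, {"offset": [0, 0, -6.2], "spin": 0}, {"offset": [0, 0, -6.4], "spin": 0}])

```text
time_s: 13.3
eef_pos: [514.9, 370.3, 134.3]
ee_rot: [0.0, 0.047, 0.999, 0.0]
force: [-0.7, 0.4, -5.1]
grip_width: 0.321
grip_force: 59.5
```

>>> send_rows(targets=[{"offset": [0, 0, -0.2], "spin": 0}, {"offset": [0, 0, -0.35], "spin": 0}, {"offset": [0, 0, -0.5], "spin": 0}, {"offset": [0, 0, -0.65], "spin": 0}, {"offset": [0, 0, -0.8], "spin": 0}, {"offset": [0, 0, -0.95], "spin": 0}, {"offset": [0, 0, -1.1], "spin": 0}, {"offset": [0, 0, -1.3], "spin": 0}])

```text
time_s: 13.97
eef_pos: [515.0, 370.4, 121.7]
ee_rot: [0.0, 0.047, 0.999, 0.0]
force: [0.1, 0.3, -2.5]
grip_width: 0.325
grip_force: 59.5
```

>>> send_rows(targets=[{"offset": [0, 0, -0.3], "spin": 0}, {"offset": [0, 0, -0.7], "spin": 0}, {"offset": [0, 0, -1.0], "spin": 0}, {"offset": [0, 0, -1.2], "spin": 0}, {"offset": [0, 0, -1.2], "spin": 0}])

```text
time_s: 14.38
eef_pos: [514.5, 370.1, 108.8]
ee_rot: [-0.0, 0.047, 0.999, -0.0]
force: [-0.5, 0.2, -2.1]
grip_width: 0.322
grip_force: 59.5
```

>>> send_rows(targets=[{"offset": [-0.8, 0.1, 0], "spin": 0}, {"offset": [-2, 0.2, 0], "spin": 0}, {"offset": [-3.5, 0.3, 0], "spin": 0}, {"offset": [-5, 0.5, 0], "spin": 0}, {"offset": [-6.5, 0.6, 0], "spin": 0}, {"offset": [-7.6, 0.7, 0], "spin": 0}, {"offset": [-8, 0.7, 0], "spin": 0}, {"offset": [-8, 0.7, 0], "spin": 0}])

```text
time_s: 15.05
eef_pos: [433.9, 377.5, 109.8]
ee_rot: [0.0, 0.047, 0.999, 0.0]
force: [-0.5, -0.4, -1.8]
grip_width: 0.321
grip_force: 59.7
```

>>> send_rows(targets=[{"offset": [0, 0, 1], "spin": 0}, {"offset": [0, 0, 3], "spin": 0}, {"offset": [0, 0, 6], "spin": 0}, {"offset": [0, 0, 9], "spin": 0}, {"offset": [0, 0, 12], "spin": 0}, {"offset": [0, 0, 14], "spin": 0}, {"offset": [0, 0, 15], "spin": 0}, {"offset": [0, 0, 15], "spin": 0}])

```text
time_s: 15.72
eef_pos: [435.7, 377.4, 261.9]
ee_rot: [0.002, 0.048, 0.999, 0.001]
force: [0.4, -0.2, -2.3]
grip_width: 0.321
grip_force: 59.8
```

```bash
python3 - <<'E'
from h import *
s=ctrl.sense(); print(s['eef_pos'],s['ee_rot'],s['force'])
im,d=ctrl.capture('side'); cv2.imwrite('pics/s6.png',cv2.resize(im[204:384,130:370],(800,600))[:,:,::-1])
v,u=np.nonzero(d>0); c=ctrl.calibration('side'); z=d[v,u]
P=(np.linalg.inv(np.array(c['view']))@np.stack([(u-c['cx'])/c['fx']*z,(v-c['cy'])/c['fy']*z,z,0*z+1]))[:3].T
r,g,b=im[v,u].astype(int).T
m=(np.hypot(P[:,0]-513,P[:,1]-372)<95)&(P[:,2]>15)&(P[:,2]<30)&(r>90)&(abs(r-b)<40)
Q=P[m]; rect('lid',Q); A=np.c_[Q[:,:2]-[513,372],np.ones(len(Q))]; print(len(Q),np.linalg.lstsq(A,Q[:,2],rcond=None)[0])
E
```

```text
[435.74065679 377.43387131 261.88034591] [0.00191637 0.04757802 0.99886497 0.00119505] [ 0.40742267 -0.15884468 -2.31184112]
lid 2587 [514.9 370.8] [130.6 129.6] 5.4 z [18. 21. 24.] dir 0.8
2587 [ 1.02042030e-03 -3.10170644e-03  2.12078109e+01]
```

>>> send_rows(targets=[{"offset": [0.2, -1, 0], "spin": 0}, {"offset": [0.6, -3, 0], "spin": 0}, {"offset": [1.1, -6, 0], "spin": 0}, {"offset": [1.7, -9, 0], "spin": 0}, {"offset": [2.3, -12, 0], "spin": 0}, {"offset": [2.9, -15, 0], "spin": 0.03}, {"offset": [3.4, -18, 0], "spin": 0.07}, {"offset": [4, -21, 0], "spin": 0.11}])

```text
time_s: 16.43
eef_pos: [474.1, 165.1, 257.8]
ee_rot: [-0.001, -0.008, 1.0, -0.0]
force: [0.1, -0.5, -1.7]
grip_width: 0.316
grip_force: 59.7
```

>>> send_rows(targets=[{"offset": [0.6, -3, 0], "spin": 0}, {"offset": [1.1, -6, 0], "spin": 0}, {"offset": [1.7, -9, 0], "spin": 0}, {"offset": [2.3, -12, 0], "spin": 0}, {"offset": [2.9, -15, 0], "spin": 0}, {"offset": [3.4, -18, 0], "spin": 0}, {"offset": [4, -21, 0], "spin": 0}, {"offset": [4.6, -24, 0], "spin": 0}])

```text
time_s: 17.1
eef_pos: [519.9, -74.8, 257.8]
ee_rot: [-0.001, -0.007, 1.0, 0.0]
force: [0.6, -0.3, -1.9]
grip_width: 0.322
grip_force: 59.7
```

>>> send_rows(targets=[{"offset": [0.6, -3, 0], "spin": 0}, {"offset": [1.1, -6, 0], "spin": 0}, {"offset": [1.7, -9, 0], "spin": 0}, {"offset": [2.3, -12, 0], "spin": 0}, {"offset": [2.9, -15, 0], "spin": 0}, {"offset": [3.4, -17.5, 0], "spin": 0}, {"offset": [3.8, -19.5, 0], "spin": 0}, {"offset": [4, -20.5, 0], "spin": 0}])

```text
time_s: 17.77
eef_pos: [559.8, -280.5, 257.0]
ee_rot: [-0.002, -0.006, 1.0, 0.001]
force: [0.4, -0.5, -3.1]
grip_width: 0.323
grip_force: 59.7
```

>>> send_rows(targets=[{"offset": [0.2, -1, 0], "spin": 0}, {"offset": [0.5, -2.3, 0], "spin": 0}, {"offset": [0.5, -2.5, 0], "spin": 0}, {"offset": [0.5, -2.5, 0], "spin": 0}, {"offset": [0.5, -2.5, 0], "spin": 0}])

```text
time_s: 18.18
eef_pos: [565.7, -301.9, 259.2]
ee_rot: [-0.0, -0.008, 1.0, 0.0]
force: [-0.1, 0.8, -1.9]
grip_width: 0.318
grip_force: 59.8
```

>>> send_rows(targets=[{"offset": [0, -0.2, -1], "spin": 0}, {"offset": [0.1, -0.3, -3.5], "spin": 0}, {"offset": [0.1, -0.3, -6.5], "spin": 0}, {"offset": [0.1, -0.3, -9.5], "spin": 0}, {"offset": [0.1, -0.3, -12.5], "spin": 0}, {"offset": [0.1, -0.3, -15], "spin": 0}, {"offset": [0.1, -0.3, -16.5], "spin": 0}, {"offset": [0.1, -0.3, -17.2], "spin": 0}])

```text
time_s: 18.85
eef_pos: [565.6, -304.2, 84.2]
ee_rot: [-0.002, -0.008, 1.0, 0.002]
force: [-0.4, 0.2, -2.0]
grip_width: 0.32
grip_force: 59.7
```

>>> send_rows(targets=[{"offset": [0, 0, -0.2], "spin": 0}, {"offset": [0, 0, -0.4], "spin": 0}, {"offset": [0, 0, -0.6], "spin": 0}, {"offset": [0, 0, -0.7], "spin": 0}, {"offset": [0, 0, -0.7], "spin": 0}, {"offset": [0, 0, -0.7], "spin": 0}])

```text
time_s: 19.35
eef_pos: [566.9, -305.9, 80.9]
ee_rot: [0.0, -0.008, 1.0, -0.0]
force: [-0.8, -0.9, -2.5]
grip_width: 0.318
grip_force: 59.7
```

>>> send_rows(targets=[{"offset": [0, 0, -0.2], "spin": 0}, {"offset": [0, 0, -0.4], "spin": 0}, {"offset": [0, 0, -0.5], "spin": 0}, {"offset": [0, 0, -0.5], "spin": 0}, {"offset": [0, 0, -0.5], "spin": 0}])

```text
time_s: 19.77
eef_pos: [566.8, -305.8, 75.5]
ee_rot: [0.0, -0.008, 1.0, -0.0]
force: [-0.5, -0.2, 0.6]
grip_width: 0.32
grip_force: 59.8
```

Contact (force back to ~0). Open slowly in stages.

>>> send_rows(targets=[{"offset": [0, 0, 0], "spin": 0}, {"offset": [0, 0, 0], "spin": 0}, {"offset": [0, 0, 0], "spin": 0}, {"offset": [0, 0, 0], "spin": 0}], grip=0.45, squeeze=20)

```text
time_s: 20.1
eef_pos: [566.8, -305.8, 75.4]
ee_rot: [0.0, -0.008, 1.0, -0.0]
force: [-0.2, 1.0, -0.7]
grip_width: 0.443
grip_force: 0.0
```

>>> send_rows(targets=[{"offset": [0, 0, 0], "spin": 0}, {"offset": [0, 0, 0], "spin": 0}, {"offset": [0, 0, 0], "spin": 0}, {"offset": [0, 0, 0], "spin": 0}, {"offset": [0, 0, 0], "spin": 0}, {"offset": [0, 0, 0], "spin": 0}], grip=1)

```text
time_s: 20.6
eef_pos: [566.8, -305.8, 75.4]
ee_rot: [0.0, -0.008, 1.0, 0.0]
force: [-0.7, -0.5, -1.0]
grip_width: 1.001
grip_force: 0.0
```

>>> send_rows(targets=[{"offset": [0, 0, 1], "spin": 0}, {"offset": [0, 0, 3], "spin": 0}, {"offset": [0, 0, 6], "spin": 0}, {"offset": [0, 0, 9], "spin": 0}, {"offset": [0, 0, 12], "spin": 0}, {"offset": [0, 0, 14.5], "spin": 0}, {"offset": [0, 0, 15], "spin": 0}, {"offset": [0, 0, 15], "spin": 0}])

```text
time_s: 21.27
eef_pos: [567.2, -306.1, 228.0]
ee_rot: [0.002, -0.008, 1.0, -0.001]
force: [0.7, 0.3, -0.8]
grip_width: 1.0
grip_force: 0.0
```

```bash
python3 - <<'E'
from h import *
s=ctrl.sense(); print(s['eef_pos'],s['force'],s['grip_width'],s['time_s'])
im,d=ctrl.capture('side'); cv2.imwrite('pics/s7.png',cv2.resize(im,(800,600))[:,:,::-1])
P,C,w,s=wcloud(); r,g,b=C.T; z=P[:,2]; n=np.hypot(P[:,0]-567,P[:,1]+305)<90; red=(r>90)&(g<60)&(b<60)
rect('handletop',P[n&red&(z>110)&(z<140)]); rect('arm',P[n&(z>58)&(z<74)&~red]); rect('tray',P[n&(z>4)&(z<11)&(b>90)])
E
```

```text
[ 567.22948564 -306.08796711  228.00596304] [ 0.74751614  0.28611064 -0.80290586] 0.9999566217437648 21.2667
handletop 667 [ 567.8 -305.5] [20.9 26.2] 1.1 z [123. 125. 127.] dir 92.9
arm 669 [ 543.3 -305.8] [29.1 28.9] 0.6 z [63. 65. 72.] dir 0.8
tray 3898 [ 571.  -310.5] [115.   89.7] 3.4 z [5. 7. 9.] dir 1.6
```

View pics/s7.png

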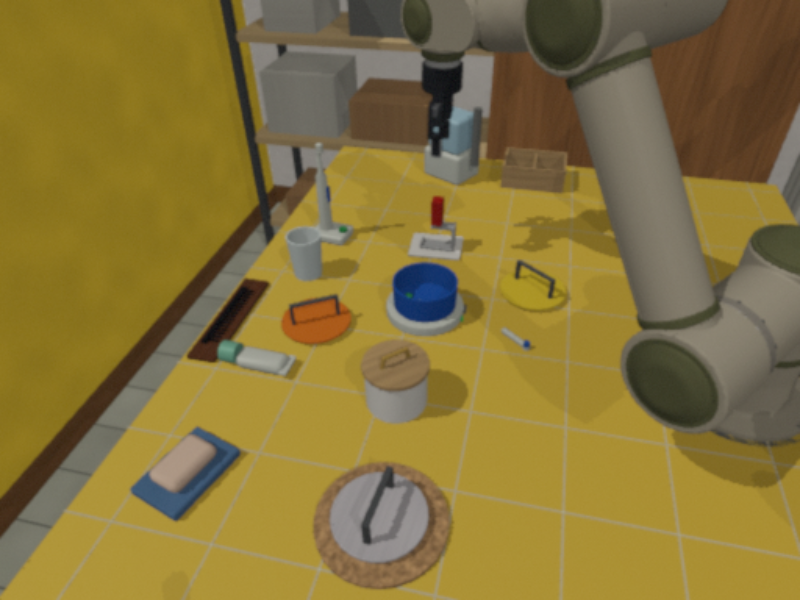

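The picture shows the lid flat and centred on the mat (380,515), the lifter upright on its tray (437,235), and everything else still in place.

```bash
python3 -c "
from rig import ctrl
print(ctrl.finish_job())"
```

```text
the job is handed in; nothing more can be done
None
```

The job is handed in at about 21 s of robot time: the lid lies flat and fully on the cork mat, the lifter stands upright on its tray, and the gripper is open and clear of everything.

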